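# Pack out and clamp a drawer divider

## Task

Lift the loose divider out of its cardboard cradle, stand it on edge in the empty slotted rack by the low lip and let go. Then slide the spacer bar lengthways, fully home, into the gap between divider and tall fence in the one rack where it is wide enough, without disturbing the divider in the narrow rack. Finish while holding: keep the divider upright and pressed firmly flush against spacer and fence, and do not let go.

Things in the scene. Friction and masses are not known exactly. Their poses are not given: they have to be found in the camera images.
- wide_rack: Plywood rack fixed on the panel, left or right, empty at first. Origin: on the panel (z 0), midway across its slot; x runs along the slot, away from the robot, y across it to the tall fence. The slot is 42 mm wide (y -21 to 21), runs from its open mouth at x -45 mm (facing the robot) to the end stop at x 55 to 67 (30 mm high), and has no floor: things stand on the panel.
- wide_fence (a point): Top centre of the wide rack's tall fence (y 21 to 35, 52 mm high). A cap (height 46 to 52) overhangs the slot from it by 12 mm, to y 9: the spacer must slide in under it from the mouth. Divider 16, spacer 18 and fence 14 together are 48 mm thick and can be pinched from above: low down (about 30 mm up; higher tips them), a finger on the divider, one on the fence.
- wide_lip (a point): Top centre of the wide rack's low lip (y -21 to -31, 8 mm high). The divider goes in from above, beside this lip (its centre at y about -11), which leaves a gap of some 24 mm by the fence for the spacer.
- narrow_rack: Such a rack, fixed, same axes, length and heights, but its slot is only 24 mm wide (y -12 to 12; lip to y -22, fence to y 26) and it has no cap. A divider already stands in it, leaving only about 8 mm by the fence: too little for the spacer.
- divider: Loose divider, a white melamine offcut 90 x 16 x 74 mm (length x, thickness y, height z), about 85 g. Origin: centre of its underside. It starts upright on edge in the cardboard cradle, its top 78 mm above the panel; both ends and both faces are alike.
- cradle: Fixed cardboard cradle 100 x 52 mm, 28 mm high, with a 20 mm wide slot along its x axis that holds the loose divider; slot floor 4 mm above the panel. Origin: centre of its underside. It stands to the left or right of the racks, the spacer on the other side.
- spacer: Loose beech spacer bar 140 mm long (x), 18 thick (y), 42 high (z), ends rounded (radius 9), about 65 g. Origin: centre of its underside. It starts standing on the panel on its 18 mm wide side and is used so, either end first. Fully home at the end stop its centre is at x -15 mm in the wide rack's frame and 40 mm of its tail stick out of the mouth.
- standing_divider: A divider just like the loose one, standing loose in the narrow rack; origin at the centre of its underside. Not to be disturbed.
Mind the look-alikes: they are no part of the job. Leave any purple look-alike of the divider alone.

How it is judged:
By the outcome, as a careful person would: the job done as asked, in the order asked, and still so for the second after the job is handed in, while the arm keeps its last pose, push and grip.
It also fails if it takes over 72 s, if anything falls off the work surface, if the arm or the gripper's body presses on something with over 40 N, if the wrist force passes 120 N, or if a joint passes its speed limit or range.

## Robot

A 6-joint arm with a two-finger parallel gripper is mounted at the origin on the work surface. World frame = base frame: x ahead of the robot, y to its left, z up, the work surface at z = 0. Lengths are in m, angles in rad, forces in N, time in s.
With the tool pointing down it reaches from about 0.325 to 0.9 m from the base axis. Payload 6.1 kg.
Tool frame: the origin (TCP) lies midway between the tips of the shut fingers; the grasp point (between the pads) lies manip.tcp_to_grasp behind it (manip.tcp_to_grasp is the distance from the TCP to the grasp point, in m); z points along the fingers, y is the line along which they close (so a half turn about z gives the same grasp; the last joint's range is limited). The gripper opens to 87 mm and grips with 3 to 60 N. Pads are 19 mm wide; open, the fingers measure 117 mm over their backs; the gripper's body (75 mm by 190 mm) begins 51 mm behind the grasp point.
Start: joints at [1.196, 0.22, 1.526, -0, 1.395, -0.126], TCP at [0.154, 0.606, 0.223] pointing down, gripper open.
Joint ranges: [-2.98, 2.98], [-0.91, 2.08], [0.09, 2.57], [-1.24, 4.39], [0.2, 2.65], [-2.68, 2.68]. Speed limits (rad/s): [2.57, 2.57, 3.01, 3.14, 3.14, 3.14].

## Interface

Orientations are given as a rotation vector (axis times angle).
In Python, from plant import telemetry, imaging, job, manip gives the robot as it stands. The module is installed in compiled form; this text tells all that it offers.
- The arm moves only by the tool drive_tool, never from a script. Its argument "deltas" is a list of rows, each a list of 6 numbers: the shift along the tool's x, y, z in m, then the turn, a rotation vector about the tool's x, y, z in rad. In form: [[tx, ty, tz, rx, ry, rz], ...]. A call has 1 to 20 rows; each row shifts and turns the commanded pose from where the row before left it, along the tool's axes as they then stand; what a row does not reach is not made up. A row lasts 1/8 s, in which the tool goes at most 62.5 mm and 10.7 degrees, less where a joint would pass 70% of its speed; a pose out of reach is approached as far as the arm can. A call is refused whole if a number of a shift passes 0.0625 or a number of a turn 0.188, either way. A call with a gripper value outside its range is refused whole. "hand" is the opening, from 0 (shut) to 1 (fully open), set as the call begins (left out, the last holds). The fingers move at their own pace and stop on an object; "grip_force" is the grip in N (left out, the last holds). Time passes only in rows, so rows that do not move let the fingers close. It gives the time, the measured TCP pose, the force, the opening and the grip force at its end, in the units of the state.
- telemetry.sense(): the state, without advancing time (a new reading comes with each control period).
- imaging.grab_frame(name): name is "side" or "top" or "wrist"; returns the picture (480x640x3 uint8, red, green, blue); there is no depth.
- imaging.camera_info(name): a dict with "fx", "fy", "cx", "cy" (pixels), "position" and "attitude" of the camera in the world; the wrist camera has in their place "T_tool_cam" (4x4, takes a point from camera to tool coordinates, whose origin is the TCP and whose axes are the flange's). Camera axes: x right, y up, looking along -z (the intrinsics and any distortion apply to the point x, -y, -z); pixel columns grow to the right and rows downward; lengths in m; the calibration is good to about 2 mm. A picture is of the moment at which its call begins: read the wrist's pose just before it. camera_info takes no time and is no camera call.
- job.sign_off(): hands the job in; it is judged then, once.
Trained networks look in the newest picture that a camera, given by its name, has taken for a name from the list of things; names that differ only in an ending like _2 or _b are one class to them, and where a whole thing is asked for, a point or a joint stands for the part that bears it (a point fixed in the world has none). Each returns a list of dicts, best first, with "score" (0 to 1); they miss things now and then, are a little off and sometimes report something else, mostly with a low value. They report only what shows in the picture. A call takes as long as a camera call. They do not tell look-alikes from the thing itself.
- imaging.boxes_of(camera, name): "rect" ([left, top, width, height] in pixels, round what is visible of it).
- imaging.masks_of(camera, name): "mask" (480x640 bool, what is visible of it) and "rect" ([left, top, width, height] in pixels, round what is visible of it).
The state is a dict: "time": time; "qpos": joint angles; "dq": joint speeds; "tau": joint torques, N m; "tcp_pos": TCP position; "orientation": TCP orientation; "ft_force": force on the tool from outside, world axes, zero at the start; "ft_torque": the same for the moment, N m; "finger_gap": finger opening in m; "grasp_force": force on a finger pad.
Only numpy, scipy, OpenCV 4.12 (cv2) and the standard library are available. Lean on these libraries where they do the work, as an engineer would, in place of code of your own. Each camera call takes 0.05 s, during which the arm holds its last target. There are 200 camera calls.

## Working session

There is one attempt and no reset: what is moved stays moved. The work goes in short steps, Python scripts to look and compute and a tool call to move; the robot and the scene stay as the last step left them, time stands still between calls to the robot, and variables do not carry over. Pictures are saved under pics/ and viewed, at most 10 in all, crops included, and the job is handed in when it is done.

Besides the shell and the picture viewer there is one more tool, called after ">>>" as name(argument=value, ...), one argument or row to a line, values as JSON. drive_tool: Moves the arm, as the interface text tells. Its arguments: {"type":"object","properties":{"deltas":{"type":"array","items":{"type":"array","items":{"type":"number"}}},"hand":{"type":"number"},"grip_force":{"type":"number"}},"required":["deltas"]}

```bash
mkdir -p pics
python3 - <<'E'
from plant import telemetry, imaging, job, manip
import cv2,numpy as np
s=telemetry.sense(); print({k:np.round(v,4).tolist() for k,v in s.items()}, manip.tcp_to_grasp)
for n in("top","side"):
    f=imaging.grab_frame(n); cv2.imwrite(f"pics/{n}0.png",f[:,:,::-1]); print(n,imaging.camera_info(n))
    for t in("wide_rack","narrow_rack","divider","cradle","spacer","standing_divider","wide_fence","wide_lip"):
        print(t,[(round(d["score"],2),np.round(d["rect"]).tolist()) for d in imaging.boxes_of(n,t)])
print(imaging.camera_info("wrist"))
E
```

```text
{'time': 0.0, 'qpos': [1.1959, 0.2213, 1.5276, -0.0, 1.3947, -0.1261], 'dq': [0.0016, 0.0, -0.0022, -0.0006, 0.0008, 0.0001], 'tau': [0.0009, -49.4605, -38.7387, 0.0702, 0.057, -0.0001], 'tcp_pos': [0.1537, 0.6052, 0.2214], 'orientation': [-0.3897, -3.1168, 0.003], 'ft_force': [-0.3926, 0.597, -0.7544], 'ft_torque': [-0.0204, 0.0167, -0.0113], 'grasp_force': 0.0, 'finger_gap': 0.0871} 0.0187
top {'fx': 462.98656125581294, 'fy': 462.98656125581294, 'cx': 313.4126550278173, 'cy': 244.49762973866018, 'position': array([ 0.47160896, -0.0426007 ,  1.08352564]), 'attitude': array([ 0.08444274, -0.06396207, -1.5609383 ])}
wide_rack []
narrow_rack [(0.59, [333.0, 176.0, 23.0, 48.0])]
divider [(0.89, [462.0, 290.0, 50.0, 23.0]), (0.74, [424.0, 275.0, 22.0, 39.0]), (0.72, [414.0, 219.0, 46.0, 33.0])]
cradle [(0.65, [418.0, 269.0, 32.0, 44.0])]
spacer [(0.82, [164.0, 241.0, 21.0, 62.0])]
standing_divider [(0.9, [345.0, 183.0, 14.0, 43.0])]
wide_fence [(0.68, [238.0, 190.0, 35.0, 50.0])]
wide_lip [(0.88, [242.0, 188.0, 31.0, 52.0])]
side {'fx': 475.03491466644, 'fy': 475.03491466644, 'cx': 320.2
[... 396 characters left out ...]
7.0])]
cradle [(0.78, [383.0, 204.0, 43.0, 18.0])]
spacer [(0.76, [230.0, 396.0, 100.0, 50.0])]
standing_divider [(0.97, [270.0, 214.0, 49.0, 36.0])]
wide_fence [(0.6, [220.0, 286.0, 75.0, 48.0])]
wide_lip [(0.79, [216.0, 286.0, 74.0, 50.0])]
{'fx': 410.3419567815201, 'fy': 410.3419567815201, 'cx': 318.8332230236066, 'cy': 238.78103947195493, 'T_tool_cam': array([[-6.07435065e-04,  9.52743781e-01,  3.03774454e-01,
         8.43590424e-02],
       [ 9.99999644e-01,  4.00995124e-04,  7.41962450e-04,
        -5.80621723e-04],
       [ 5.85088035e-04,  3.03774797e-01, -9.52743686e-01,
        -1.62742704e-01],
       [ 0.00000000e+00,  0.00000000e+00,  0.00000000e+00,
         1.00000000e+00]])}
```

```bash
cd pics
python3 - <<'E'
import cv2
a=cv2.imread("top0.png")[140:340,140:540]; cv2.imwrite("top0c.png",cv2.resize(a,(800,400),interpolation=2))
a=cv2.imread("side0.png")[130:470,180:470]; cv2.imwrite("side0c.png",cv2.resize(a,None,fx=1.75,fy=1.75,interpolation=2))
E
```

```text
(no output)
```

View pics/top0c.png

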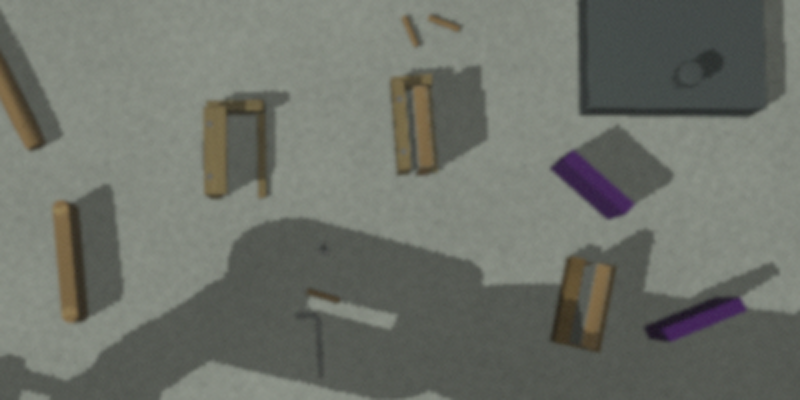

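View pics/side0c.png

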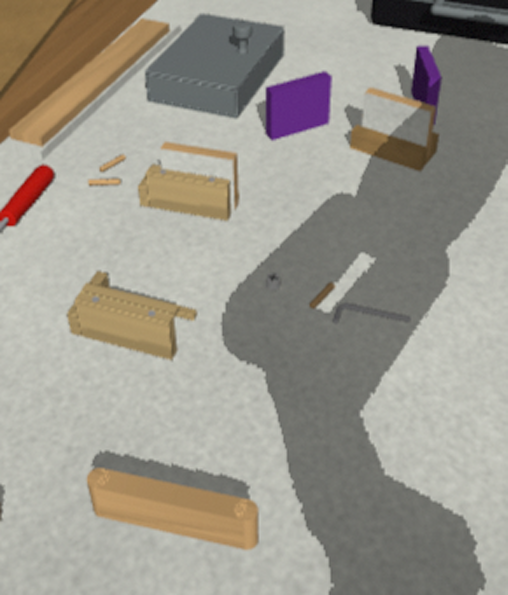

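The top view shows the wide rack, which is empty and capped, at about px (257,213), with its tall fence on the left. The narrow rack with its standing divider is at (347,203), the spacer at (175,270), and the cradle holding the white-faced, beech-edged loose divider at (432,292). There are two purple look-alikes at (435,232) and (488,300). The side view agrees: the loose divider stands in the cradle and both purple ones stand free.

Divider candidates: (435,294), (437,235) and (487,301). Only the first stands in the cradle and isn't purple, so that's the one I want.

```bash
cat > h.py <<'E'
import numpy as np,cv2
from scipy.spatial.transform import Rotation as R
from plant import telemetry, imaging, job, manip
def cam(n,s=None):
    c=imaging.camera_info(n)
    if n=="wrist":
        T=np.eye(4);T[:3,:3]=R.from_rotvec(s["orientation"]).as_matrix();T[:3,3]=s["tcp_pos"];T=T@c["T_tool_cam"]
        return c,T[:3,:3],T[:3,3]
    return c,R.from_rotvec(c["attitude"]).as_matrix(),np.array(c["position"])
def world(n,px,z,s=None):
    c,A,p=cam(n,s); px=np.atleast_2d(px).astype(float)
    d=np.c_[(px[:,0]-c["cx"])/c["fx"],-(px[:,1]-c["cy"])/c["fy"],-np.ones(len(px))]@A.T
    return p+d*((z-p[2])/d[:,2])[:,None]
def pix(n,P,s=None):
    c,A,p=cam(n,s); q=(np.atleast_2d(P)-p)@A
    return np.c_[c["cx"]-c["fx"]*q[:,0]/q[:,2],c["cy"]+c["fy"]*q[:,1]/q[:,2]]
def goto(pos,yaw=None):
    "tool-frame delta to put TCP at pos, tool straight down; yaw = world direction (rad) of the closing line y"
    s=telemetry.sense();A=R.from_rotvec(s["orientation"])
    r=np.zeros(3)
    if yaw is not None:
        best=None
        for k in(0,np.pi):
            y=np.array([np.cos(yaw+k),np.sin(yaw+k),0]);z=np.array([0,0,-1.]);x=np.cross(y,z)
            q=(A.inv()*R.from_matrix(np.c_[x,y,z])).as_rotvec()
            if best is None or np.linalg.norm(q)<np.linalg.norm(best):best=q
        r=best
    print("t",round(s["time"],2),"shift",np.round(A.inv().apply(np.array(pos)-s["tcp_pos"]),4),"turn",np.round(r,4),"q6",round(s["qpos"][5],2))
E
python3 - <<'E'
from h import *
for n,p,z in(("wide fence top",[[244,192],[247,237]],.052),("wide stop",[[243,190],[272,190]],.03),("spacer top",[[171,242],[178,299]],.042),("cradle",[[427,269],[448,273],[417,311],[438,315]],.028),("div top",[[442,272],[434,306]],.078)):
    print(n,np.round(world("top",p,z)[:,:2],3).tolist())
s=telemetry.sense();print(R.from_rotvec(s["orientation"]).as_matrix().round(2))
goto([.40,-.20,.30],1.5708)
E
```

```text
wide fence top [[0.688, 0.13], [0.585, 0.121]]
wide stop [[0.697, 0.136], [0.697, 0.069]]
spacer top [[0.573, 0.295], [0.445, 0.274]]
cradle [[0.518, -0.287], [0.509, -0.334], [0.423, -0.263], [0.415, -0.31]]
div top [[0.509, -0.308], [0.436, -0.289]]
[[-0.97  0.25  0.  ]
 [ 0.25  0.97 -0.  ]
 [-0.   -0.   -1.  ]]
t 0.9 shift [-0.4369 -0.7203 -0.0774] turn [-0.      0.     -0.2488] q6 -0.13
```

>>> drive_tool(
  deltas=[
    [-0.038, -0.026, -0.002, 0, 0, 0],
    [-0.038, -0.026, -0.002, 0, 0, 0],
    [-0.038, -0.026, -0.002, 0, 0, 0],
    [-0.038, -0.026, -0.002, 0, 0, 0],
    [-0.038, -0.026, -0.002, 0, 0, 0],
    [-0.038, -0.026, -0.002, 0, 0, 0],
    [-0.038, -0.026, -0.002, 0, 0, 0],
    [-0.038, -0.026, -0.002, 0, 0, 0],
    [-0.038, -0.026, -0.002, 0, 0, 0],
    [-0.038, -0.026, -0.002, 0, 0, 0],
    [-0.038, -0.026, -0.002, 0, 0, 0],
    [-0.038, -0.026, -0.002, 0, 0, 0],
    [0, 0, 0, 0, 0, -0.124],
    [0, 0, 0, 0, 0, -0.124],
    [0, 0, 0, 0, 0, 0],
    [0, 0, 0, 0, 0, 0],
  ],
)

```text
time: 2.9
tcp_pos: [0.519, 0.1912, 0.2466]
orientation: [0.005, 3.142, 0.0]
ft_force: [0.5, -0.5, -0.4]
finger_gap: 0.0871
grasp_force: 0.0
```

```bash
cat > look.py <<'E'
from h import *
import sys,pickle
tag=sys.argv[1]
s=telemetry.sense();f=imaging.grab_frame("wrist");cv2.imwrite(f"pics/{tag}.png",f[:,:,::-1])
pickle.dump(s,open(f"{tag}.pkl","wb"));print(round(s["time"],2),np.round(s["tcp_pos"],4),np.round(s["orientation"],3))
for t in sys.argv[2:]:
    for d in imaging.masks_of("wrist",t):
        print(t,round(d["score"],2),np.round(d["rect"]).tolist(),np.round(cv2.minAreaRect(np.argwhere(d["mask"])[:,::-1].astype(np.int32))[0]))
E
python3 look.py w1 wide_rack spacer
```

```text
2.9 [0.519  0.1912 0.2466] [0.005 3.142 0.   ]
wide_rack 0.91 [203.0, 258.0, 69.0, 92.0] [237. 304.]
spacer 0.72 [408.0, 120.0, 31.0, 149.0] [423. 191.]
```

View pics/w1.png

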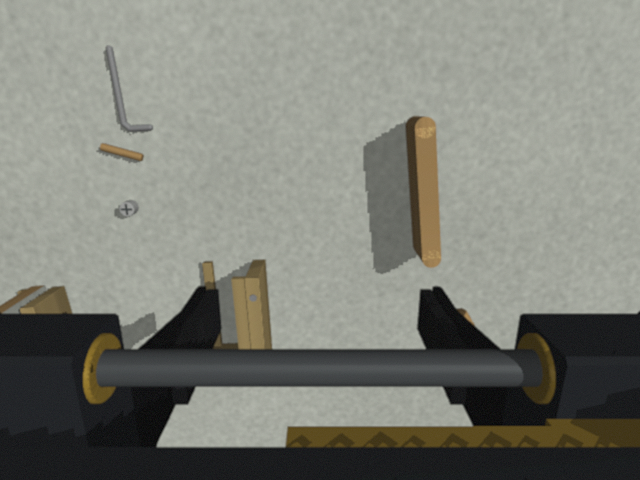

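The wrist view shows the spacer with its top ends at about (425,117) and (431,266). The mouth of the wide rack is at (205–265, 262), with its fence on the right (+y). The gripper hides the rest, so I'll move further ahead.

>>> drive_tool(
  deltas=[
    [-0.05, -0.018, -0.005, 0, 0, 0],
    [-0.05, -0.018, -0.005, 0, 0, 0],
    [-0.05, -0.018, -0.005, 0, 0, 0],
    [-0.05, -0.018, -0.005, 0, 0, 0],
    [0, 0, 0, 0, 0, 0],
    [0, 0, 0, 0, 0, 0],
  ],
)

```text
time: 3.8
tcp_pos: [0.7184, 0.1192, 0.2657]
orientation: [-0.002, -3.14, -0.0]
ft_force: [-0.1, 0.4, -0.6]
finger_gap: 0.0868
grasp_force: 0.0
```

```bash
python3 look.py w2 wide_rack; python3 -c "
import cv2;a=cv2.imread('pics/w2.png')[90:300,180:460];cv2.imwrite('pics/w2c.png',cv2.resize(a,None,fx=2.8,fy=2.8,interpolation=2))"
```

```text
3.8 [0.7184 0.1192 0.2657] [-2.00e-03 -3.14e+00 -0.00e+00]
wide_rack 0.66 [270.0, 51.0, 68.0, 131.0] [301. 114.]
```

View pics/w2c.png

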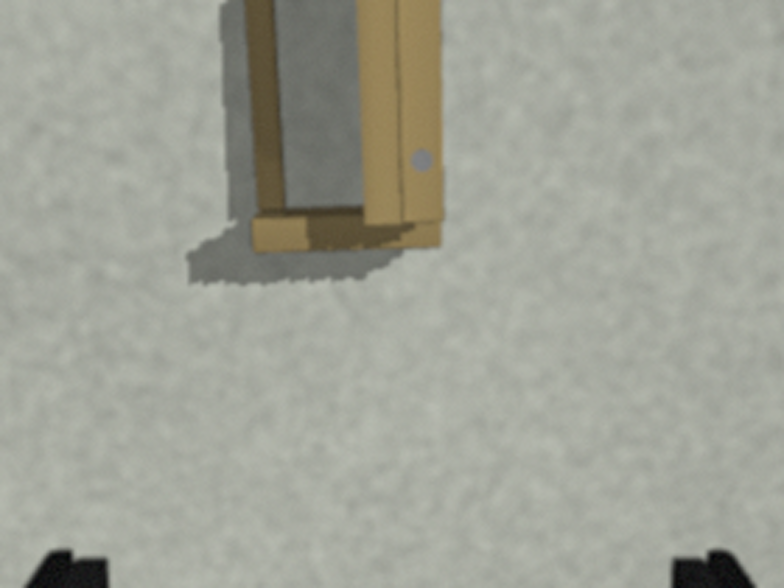

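The crop cut off the mouth end, so I'll enlarge the rack itself. I'll also move over the cradle next.

```bash
python3 -c "
import cv2;a=cv2.imread('pics/w2.png')[45:190,255:350];cv2.imwrite('pics/w2d.png',cv2.resize(a,None,fx=4,fy=4,interpolation=2))"
```

```text
(no output)
```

View pics/w2d.png

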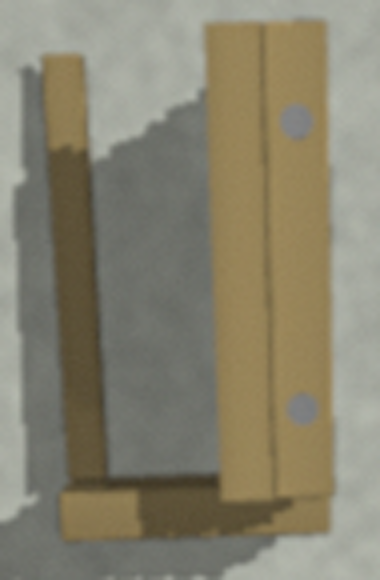

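>>> drive_tool(
  deltas=[
    [0.02, -0.05, 0, 0, 0, 0],
    [0.02, -0.05, 0, 0, 0, 0],
    [0.02, -0.05, 0, 0, 0, 0],
    [0.02, -0.05, 0, 0, 0, 0],
    [0.02, -0.05, 0, 0, 0, 0],
    [0.02, -0.05, 0, 0, 0, 0],
    [0.02, -0.05, 0, 0, 0, 0],
    [0.01, -0.05, 0, 0, 0, 0],
    [0, 0, 0, 0, 0, 0],
    [0, 0, 0, 0, 0, 0],
  ],
)

```text
time: 5.15
tcp_pos: [0.5685, -0.2799, 0.2673]
orientation: [0.001, 3.141, 0.0]
ft_force: [-0.9, 0.2, -0.2]
finger_gap: 0.0868
grasp_force: 0.0
```

```bash
python3 look.py w3 cradle divider; python3 -c "
import cv2;a=cv2.imread('pics/w3.png')[20:320,150:550];cv2.imwrite('pics/w3c.png',cv2.resize(a,None,fx=2,fy=2,interpolation=2))"
```

```text
5.15 [ 0.5685 -0.2799  0.2673] [1.000e-03 3.141e+00 0.000e+00]
cradle 0.8 [262.0, 21.0, 75.0, 127.0] [299.  87.]
divider 0.86 [96.0, 34.0, 130.0, 68.0] [161.  71.]
divider 0.62 [283.0, 22.0, 36.0, 122.0] [299.  82.]
divider 0.59 [245.0, 188.0, 88.0, 91.0] [297. 234.]
```

View pics/w3c.png

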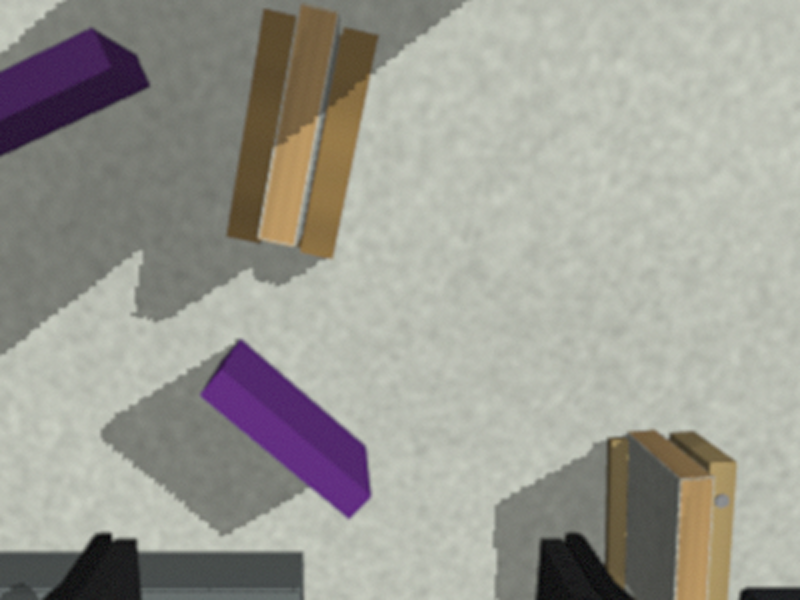

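The crop shows the beech-edged white divider in the cradle: its top corners are at crop (300,5), (340,12), (297,246) and (258,238). The purple ones are free at about (75,90) and (290,430), and the narrow rack is at (670,520). In the earlier rack crop, the cap and fence top span (205,22) to (332,497), and the lip and stop are clear. I'll fit the poses.

```bash
cat > fit.py <<'E'
from h import *
import pickle
from scipy.optimize import least_squares
def fit(tag,obj,px,k,off,x0):
    s=pickle.load(open(tag+".pkl","rb"));obj=np.array(obj)/1000.;px=(np.array(px)+.5)/k-.5+np.array(off)
    def P(p): return np.c_[obj[:,:2]@np.array([[np.cos(p[2]),np.sin(p[2])],[-np.sin(p[2]),np.cos(p[2])]])+p[:2],obj[:,2]]
    r=least_squares(lambda p:(pix("wrist",P(p),s)-px).ravel(),x0,loss="soft_l1")
    print(tag,r.x.round(4),"res px",np.abs(r.fun).round(1).tolist());return r.x
if __name__=="__main__":
    fit("w2",[[-45,9,52],[-45,35,52],[55,9,52],[55,35,52],[-45,-31,8],[-45,-21,8],[67,-31,30],[67,35,30]],
     [[205,22],[328,20],[220,500],[332,497],[43,57],[83,55],[62,540],[330,532]],4,(255,45),[.64,.1,0])
    fit("w3",[[-45,8,78],[45,8,78],[45,-8,78],[-45,-8,78]],[[340,12],[297,246],[258,238],[300,5]],2,(150,20),[.47,-.3,-.2])
    fit("w3",[[-50,26,28],[50,26,28],[50,-26,28],[-50,-26,28]],[[378,35],[333,258],[228,236],[263,9]],2,(150,20),[.47,-.3,-.2])
    fit("w1",[[-70,0,42],[70,0,42],[0,-9,42],[0,9,42]],[[425,117],[431,266],[416,191],[439,191]],1,(0,0),[.51,.28,.1])
E
python3 fit.py
```

```text
w2 [0.6326 0.0999 0.0253] res px [0.1, 0.3, 0.1, 0.2, 0.2, 0.2, 0.6, 0.2, 0.6, 0.9, 0.0, 0.7, 0.5, 0.5, 0.3, 0.6]
w3 [ 0.4664 -0.2967 -0.2065] res px [0.1, 0.4, 0.3, 0.2, 0.4, 0.2, 0.2, 0.8]
w3 [ 0.4678 -0.2981 -0.2026] res px [0.2, 0.3, 0.3, 0.5, 0.6, 0.4, 0.0, 0.4]
w1 [0.5087 0.2896 0.1158] res px [0.1, 3.7, 0.1, 1.1, 2.1, 3.6, 1.0, 1.2]
```

```bash
python3 -c "
from h import *
goto([.4667,-.2971,.12],np.pi/2-.205)"
```

```text
t 5.3 shift [ 0.1025 -0.0177  0.1469] turn [1.000e-04 6.000e-04 2.063e-01] q6 -2.15
```

>>> drive_tool(
  deltas=[
    [0.034, -0.006, 0.025, 0, 0, 0],
    [0.034, -0.006, 0.025, 0, 0, 0],
    [0.034, -0.006, 0.025, 0, 0, 0],
    [0, 0, 0.036, 0, 0, 0.103],
    [0, 0, 0.036, 0, 0, 0.103],
    [0, 0, 0, 0, 0, 0],
    [0, 0, 0, 0, 0, 0],
  ],
  hand=0.45,
)

```text
time: 6.18
tcp_pos: [0.4677, -0.2988, 0.121]
orientation: [0.319, 3.124, -0.001]
ft_force: [-0.2, 0.1, 0.5]
finger_gap: 0.0398
grasp_force: 0.0
```

```bash
python3 -c "
from h import *
goto([.4667,-.2971,.060],np.pi/2-.205)"
```

```text
t 6.17 shift [0.0014 0.0015 0.061 ] turn [-0.0008  0.0014  0.0014] q6 -2.08
```

>>> drive_tool(
  deltas=[
    [0.001, 0.001, 0.025, 0, 0, 0],
    [0, 0, 0.024, 0, 0, 0],
    [0, 0, 0.012, 0, 0, 0],
    [0, 0, 0, 0, 0, 0],
    [0, 0, 0, 0, 0, 0],
  ],
)

```text
time: 6.8
tcp_pos: [0.4668, -0.2984, 0.06]
orientation: [0.323, 3.123, -0.002]
ft_force: [-0.3, -0.1, 0.4]
finger_gap: 0.0385
grasp_force: 0.0
```

>>> drive_tool(
  deltas=[
    [0, 0, 0, 0, 0, 0],
    [0, 0, 0, 0, 0, 0],
    [0, 0, 0, 0, 0, 0],
    [0, 0, 0, 0, 0, 0],
    [0, 0, 0, 0, 0, 0],
  ],
  hand=0,
  grip_force=30,
)

```text
time: 7.42
tcp_pos: [0.466, -0.2978, 0.0587]
orientation: [0.324, 3.125, -0.0]
ft_force: [0.1, 0.2, 1.9]
finger_gap: 0.016
grasp_force: 29.9
```

>>> drive_tool(
  deltas=[
    [0, 0, -0.03, 0, 0, 0],
    [0, 0, -0.04, 0, 0, 0],
    [0, 0, -0.04, 0, 0, 0],
    [0, 0, -0.01, 0, 0, 0],
    [0, 0, 0, 0, 0, 0],
  ],
)

```text
time: 8.05
tcp_pos: [0.4659, -0.2977, 0.1783]
orientation: [0.324, 3.124, -0.0]
ft_force: [-0.5, 0.4, -1.7]
finger_gap: 0.0159
grasp_force: 29.9
```

```bash
python3 -c "
from h import *
goto([.6326+.005*1+.011*.025,.0999-.011+.0001,.15],np.pi/2+.0253)"
```

```text
t 8.05 shift [-0.0889  0.4138  0.0283] turn [-2.000e-04  4.000e-04 -2.321e-01] q6 -2.08
```

>>> drive_tool(
  deltas=[
    [-0.009, 0.041, 0, 0, 0, 0],
    [-0.009, 0.041, 0, 0, 0, 0],
    [-0.009, 0.041, 0, 0, 0, 0],
    [-0.009, 0.041, 0, 0, 0, 0],
    [-0.009, 0.041, 0, 0, 0, 0],
    [-0.009, 0.041, 0, 0, 0, 0],
    [-0.009, 0.041, 0, 0, 0, 0],
    [-0.009, 0.041, 0, 0, 0, 0],
    [-0.009, 0.041, 0, 0, 0, 0],
    [-0.008, 0.045, 0, 0, 0, 0],
    [0, 0, 0, 0, 0, -0.116],
    [0, 0, 0, 0, 0, -0.116],
    [0, 0, 0, 0, 0, 0],
    [0, 0, 0, 0, 0, 0],
  ],
)

```text
time: 9.8
tcp_pos: [0.6372, 0.0891, 0.1769]
orientation: [0.036, -3.139, -0.0]
ft_force: [0.2, -0.0, 0.1]
finger_gap: 0.016
grasp_force: 29.9
```

```bash
python3 -c "
from h import *
goto([.6326+.005*1+.011*.025,.0999-.011+.0001,.10],np.pi/2+.0253)"; python3 look.py w4 divider; python3 -c "
import cv2;a=cv2.imread('pics/w4.png')[40:440,160:480];cv2.imwrite('pics/w4c.png',cv2.resize(a,None,fx=1.5,fy=1.5,interpolation=2))"
```

```text
t 9.8 shift [-0.0009 -0.0001  0.0769] turn [ 0.     -0.0024 -0.0026] q6 -1.58
9.8 [0.6372 0.0891 0.1769] [ 0.036 -3.139 -0.   ]
divider 0.59 [299.0, 189.0, 43.0, 238.0] [318. 306.]
```

View pics/w4c.png

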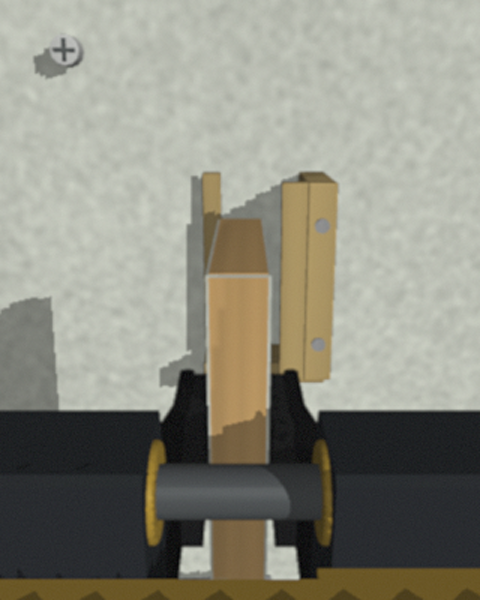

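The divider is held square and hangs above the slot, between the lip (col 210) and the cap edge (col 283). I'll lower it.

>>> drive_tool(
  deltas=[
    [-0.001, 0, 0.03, 0, 0, 0],
    [0, 0, 0.03, 0, 0, 0],
    [0, 0, 0.025, 0, 0, 0],
    [0, 0, 0.015, 0, 0, 0],
    [0, 0, 0.01, 0, 0, 0],
    [0, 0, 0.005, 0, 0, 0],
    [0, 0, 0.004, 0, 0, 0],
    [0, 0, 0, 0, 0, 0],
    [0, 0, 0, 0, 0, 0],
  ],
)

```text
time: 11.02
tcp_pos: [0.6394, 0.0893, 0.0602]
orientation: [-0.039, 3.14, 0.0]
ft_force: [0.3, 0.1, -2.4]
finger_gap: 0.0157
grasp_force: 29.9
```

```bash
python3 -c "
from h import *
goto([.6326+.005*1+.011*.025,.0999-.011+.0001,.055],np.pi/2+.0253)"
```

```text
t 11.03 shift [ 0.0015 -0.0002  0.0052] turn [ 0.      0.001  -0.0001] q6 -1.58
```

>>> drive_tool(
  deltas=[
    [0.001, 0, 0.002, 0, 0, 0],
    [0, 0, 0.001, 0, 0, 0],
    [0, 0, 0, 0, 0, 0],
  ],
)

```text
time: 11.4
tcp_pos: [0.6378, 0.0892, 0.0564]
orientation: [0.04, -3.141, 0.0]
ft_force: [0.3, 0.2, -1.2]
finger_gap: 0.0157
grasp_force: 29.9
```

>>> drive_tool(
  deltas=[
    [0, 0, 0.0005, 0, 0, 0],
    [0, 0, 0.0005, 0, 0, 0],
    [0, 0, 0, 0, 0, 0],
  ],
)

```text
time: 11.78
tcp_pos: [0.6379, 0.0892, 0.0555]
orientation: [0.04, -3.141, 0.0]
ft_force: [0.2, 0.2, 0.2]
finger_gap: 0.0159
grasp_force: 29.9
```

>>> drive_tool(
  deltas=[
    [0, 0, 0.0005, 0, 0, 0],
    [0, 0, 0, 0, 0, 0],
  ],
)

```text
time: 12.02
tcp_pos: [0.6379, 0.0892, 0.055]
orientation: [0.04, -3.141, 0.0]
ft_force: [-0.1, -0.0, -0.5]
finger_gap: 0.0159
grasp_force: 29.9
```

>>> drive_tool(
  deltas=[
    [0, 0, 0, 0, 0, 0],
    [0, 0, 0, 0, 0, 0],
    [0, 0, 0, 0, 0, 0],
  ],
  hand=0.4,
)

```text
time: 12.4
tcp_pos: [0.6381, 0.0892, 0.0552]
orientation: [-0.04, 3.141, -0.0]
ft_force: [0.3, -0.2, 0.6]
finger_gap: 0.0325
grasp_force: 0.0
```

>>> drive_tool(
  deltas=[
    [0, 0, -0.01, 0, 0, 0],
    [0, 0, -0.04, 0, 0, 0],
    [0, 0, -0.05, 0, 0, 0],
    [0, 0, -0.05, 0, 0, 0],
    [0, 0, -0.03, 0, 0, 0],
    [0, 0.05, 0, 0, 0, 0],
    [0, 0.05, 0, 0, 0, 0],
    [0, 0.05, 0, 0, 0, 0],
    [0, 0, 0, 0, 0, 0],
    [0, 0, 0, 0, 0, 0],
  ],
  hand=0.5,
)

```text
time: 13.65
tcp_pos: [0.6342, 0.239, 0.2355]
orientation: [-0.041, 3.141, -0.001]
ft_force: [0.2, -0.3, 0.8]
finger_gap: 0.0433
grasp_force: 0.0
```

```bash
python3 look.py w5 spacer standing_divider; python3 -c "
import cv2;a=cv2.imread('pics/w5.png')[0:400,0:533];cv2.imwrite('pics/w5c.png',cv2.resize(a,None,fx=1.5,fy=1.5,interpolation=2))"
```

```text
13.65 [0.6342 0.239  0.2355] [-4.100e-02  3.141e+00 -1.000e-03]
spacer 0.59 [367.0, 2.0, 34.0, 147.0] [384.  73.]
```

View pics/w5c.png

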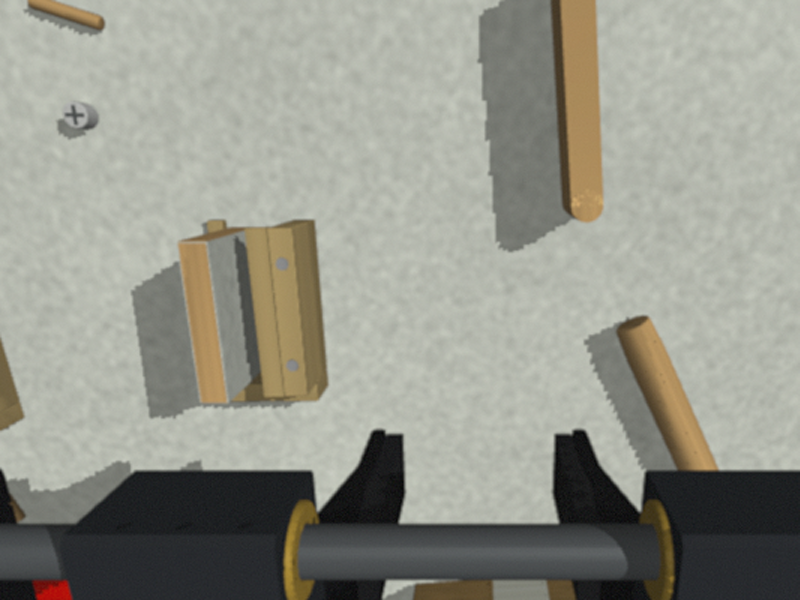

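The divider now stands upright in the wide rack: its top edge runs from crop (195,240) to (212,400), with a clear gap to the cap. The spacer is at (580,110). I'll refine the spacer pose by silhouette fitting.

```bash
cat > sil.py <<'E'
from h import *
import pickle
from scipy.optimize import minimize
a=np.linspace(0,2*np.pi,48)
o=np.c_[np.sign(np.cos(a))*61+9*np.cos(a),9*np.sin(a)]/1000
o=np.r_[np.c_[o,0*a],np.c_[o,0*a+.042]]
def run(views,x0):
    M=[]
    for tag,roi in views:
        s=pickle.load(open(tag+".pkl","rb"));h=cv2.cvtColor(cv2.imread(f"pics/{tag}.png"),cv2.COLOR_BGR2HSV)
        m=np.zeros((480,640),np.uint8);l,t,r,b=roi;m[t:b,l:r]=(h[t:b,l:r,1]>60);m=cv2.morphologyEx(m,cv2.MORPH_OPEN,np.ones((3,3)));M.append((s,m,roi));print(tag,m.sum())
    def cost(p):
        c=0
        for s,m,(l,t,r,b) in M:
            P=np.c_[o[:,:2]@np.array([[np.cos(p[2]),np.sin(p[2])],[-np.sin(p[2]),np.cos(p[2])]])+p[:2],o[:,2]]
            q=cv2.convexHull(np.round(pix("wrist",P,s)*16).astype(np.int32))
            im=np.zeros((480,640),np.uint8);cv2.fillConvexPoly(im,q,255,cv2.LINE_AA,4)
            c+=np.abs(im[t:b,l:r]/255.-m[t:b,l:r]).sum()
        return c
    r=minimize(cost,x0,method="Nelder-Mead",options=dict(initial_simplex=np.array(x0)+np.array([[0,0,0],[.01,0,0],[0,.01,0],[0,0,.08]])))
    print(r.x.round(4),r.fun)
if __name__=="__main__":
    V=[("w1",(380,100,460,285)),("w5",(355,0,420,170))]
    for v in([V[0]],[V[1]],V): run(v,[.5087,.2896,.06])
E
python3 sil.py
```

```text
w1 4083
[0.5117 0.2902 0.1324] 351.6823529411765
w5 4068
[0.5101 0.2901 0.1188] 302.2470588235294
w1 4083
w5 4068
[0.5105 0.29   0.1272] 678.3490196078432
```

```bash
python3 -c "
from h import *
goto([.461,.2836,.08],np.pi/2+.127)"
```

```text
t 13.8 shift [0.1724 0.0499 0.1553] turn [-0.0003  0.0002 -0.1034] q6 -1.35
```

>>> drive_tool(
  deltas=[
    [0.034, 0.01, 0.02, 0, 0, 0],
    [0.034, 0.01, 0.03, 0, 0, 0],
    [0.034, 0.01, 0.03, 0, 0, 0],
    [0.034, 0.01, 0.03, 0, 0, 0],
    [0.036, 0.01, 0.03, 0, 0, 0],
    [0, 0, 0.015, 0, 0, -0.103],
    [0, 0, 0, 0, 0, 0],
    [0, 0, 0, 0, 0, 0],
  ],
)

```text
time: 14.8
tcp_pos: [0.4623, 0.2845, 0.0812]
orientation: [-0.196, 3.134, 0.001]
ft_force: [-0.1, -0.3, 0.2]
finger_gap: 0.0437
grasp_force: 0.0
```

```bash
python3 -c "
from h import *
goto([.461,.2836,.012],np.pi/2+.127)
s=telemetry.sense();f=imaging.grab_frame('wrist');cv2.imwrite('pics/w6.png',f[:,:,::-1])"
```

```text
t 14.8 shift [ 0.0016 -0.0008  0.0692] turn [ 0.0004  0.0018 -0.0019] q6 -1.29
```

View pics/w6.png

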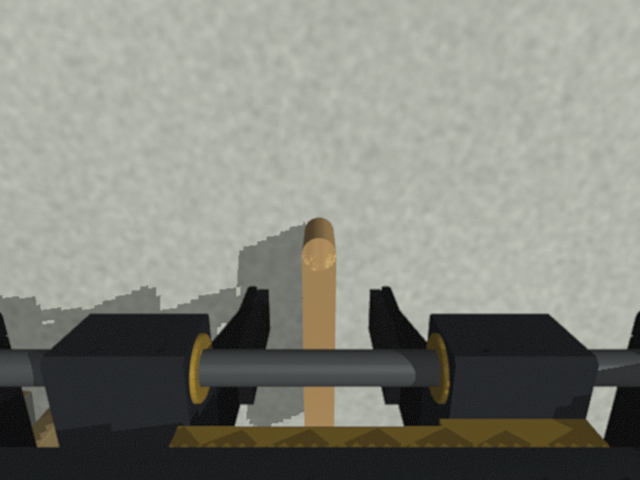

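The spacer is centred and parallel between the fingers, with its tail end at (319,240). I'll descend and grip.

>>> drive_tool(
  deltas=[
    [0.001, 0, 0.03, 0, 0, 0],
    [0, 0, 0.025, 0, 0, 0],
    [0, 0, 0.012, 0, 0, 0],
    [0, 0, 0.002, 0, 0, 0],
    [0, 0, 0, 0, 0, 0],
    [0, 0, 0, 0, 0, 0],
  ],
)

```text
time: 15.6
tcp_pos: [0.4609, 0.2851, 0.0122]
orientation: [-0.201, 3.133, 0.001]
ft_force: [0.5, -0.2, -0.4]
finger_gap: 0.0434
grasp_force: 0.0
```

>>> drive_tool(
  deltas=[
    [0, 0, 0, 0, 0, 0],
    [0, 0, 0, 0, 0, 0],
    [0, 0, 0, 0, 0, 0],
    [0, 0, 0, 0, 0, 0],
    [0, 0, 0, 0, 0, 0],
  ],
  hand=0,
  grip_force=40,
)

```text
time: 16.23
tcp_pos: [0.46, 0.2847, 0.0111]
orientation: [-0.201, 3.135, -0.0]
ft_force: [-0.2, -0.6, 1.6]
finger_gap: 0.0176
grasp_force: 40.0
```

>>> drive_tool(
  deltas=[
    [0, 0, -0.01, 0, 0, 0],
    [0, 0, -0.01, 0, 0, 0],
    [0, 0, 0, 0, 0, 0],
    [0, 0, 0, 0, 0, 0],
  ],
)

```text
time: 16.73
tcp_pos: [0.4601, 0.2847, 0.0312]
orientation: [-0.201, 3.135, 0.0]
ft_force: [0.7, -0.3, -0.9]
finger_gap: 0.0175
grasp_force: 40.0
```

```bash
python3 -c "
from h import *
c,s=np.cos(.0253),np.sin(.0253)
def W(x,y,z): return [.6326+c*x-s*y,.0999+s*x+c*y,z]
print(W(-65,10,0) and W(-.065,.010,0), world('wrist',[[319,238]],.042,dict(tcp_pos=[.4623,.2845,.0812],orientation=[-.196,3.134,.001])))
goto(W(-.195,.010,.032),np.pi/2+.0253)"
```

```text
[np.float64(0.5673678288049762), np.float64(0.10825247515309715), 0] [[0.44193452 0.28147473 0.042     ]]
t 16.73 shift [ 0.0454 -0.1754 -0.0008] turn [1.000e-04 4.000e-04 1.028e-01] q6 -1.29
```

>>> drive_tool(
  deltas=[
    [0.02, -0.02, 0, 0, 0, 0],
    [0.025, -0.035, 0, 0, 0, 0],
    [0, -0.04, 0, 0, 0, 0],
    [0, -0.04, 0, 0, 0, 0],
    [0, -0.04, 0, 0, 0, 0.051],
    [0, 0, 0, 0, 0, 0.052],
    [0, 0, 0, 0, 0, 0],
    [0, 0, 0, 0, 0, 0],
  ],
)

```text
time: 17.73
tcp_pos: [0.4375, 0.1056, 0.0309]
orientation: [0.042, -3.141, -0.0]
ft_force: [0.3, 0.5, -0.5]
finger_gap: 0.0176
grasp_force: 40.0
```

```bash
python3 -c "
from h import *
c,s=np.cos(.0253),np.sin(.0253)
def W(x,y,z): return [.6326+c*x-s*y,.0999+s*x+c*y,z]
goto(W(-.195,.0095,.0125),np.pi/2+.0253)"; python3 look.py w7 spacer wide_rack divider; python3 -c "
import cv2;a=imaging=None
from plant import imaging
for n in('top','side'): cv2.imwrite(f'pics/{n}7.png',imaging.grab_frame(n)[:,:,::-1])
t=cv2.imread('pics/top7.png')[180:280,200:300];s=cv2.imread('pics/side7.png')[230:380,190:340]
cv2.imwrite('pics/c7.png',cv2.hconcat([cv2.resize(t,(400,400),interpolation=2),cv2.resize(s,(400,400),interpolation=2)]))"
```

```text
t 17.73 shift [ 0.0001 -0.0011  0.0184] turn [ 0.     -0.0004  0.0014] q6 -1.54
17.73 [0.4375 0.1056 0.0309] [ 0.042 -3.141 -0.   ]
spacer 0.97 [292.0, 262.0, 50.0, 164.0] [318. 344.]
```

View pics/c7.png

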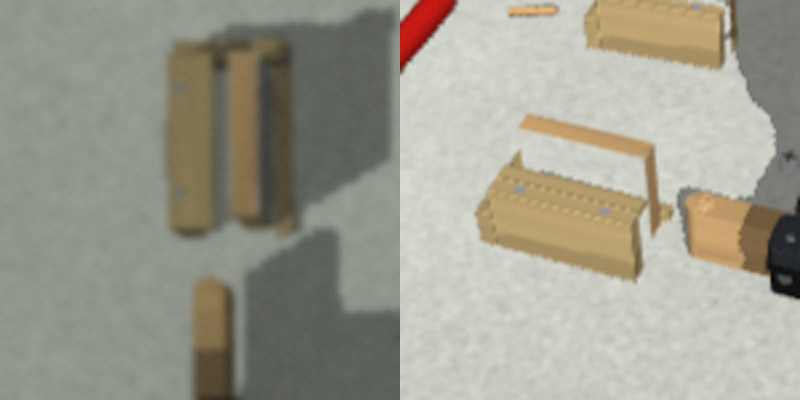

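The spacer is in line with the gap: its nose is at (213,285) in the left pane, and the divider stands upright at col 243. I've now viewed all 10 pictures, so from here I'll go by force and pose. I'll lower it and slide in.

>>> drive_tool(
  deltas=[
    [0, -0.0015, 0.01, 0, 0, 0],
    [0, 0, 0.007, 0, 0, 0],
    [0, 0, 0.002, 0, 0, 0],
    [0, 0, 0, 0, 0, 0],
    [0, 0, 0, 0, 0, 0],
  ],
)

```text
time: 18.65
tcp_pos: [0.438, 0.1039, 0.0122]
orientation: [-0.04, 3.141, 0.0]
ft_force: [-0.7, -1.2, -1.0]
finger_gap: 0.0178
grasp_force: 40.0
```

>>> drive_tool(
  deltas=[
    [-0.01, 0, 0, 0, 0, 0],
    [-0.01, 0, 0, 0, 0, 0],
    [-0.01, 0, 0, 0, 0, 0],
    [-0.01, 0, 0, 0, 0, 0],
    [-0.008, 0, 0, 0, 0, 0],
    [0, 0, 0, 0, 0, 0],
  ],
)

```text
time: 19.4
tcp_pos: [0.4864, 0.1051, 0.0121]
orientation: [-0.039, 3.141, 0.0]
ft_force: [0.4, 0.3, 0.0]
finger_gap: 0.0176
grasp_force: 40.0
```

```bash
cat >> h.py <<'E'
def rack():
    s=telemetry.sense();a=.0253;d=s["tcp_pos"]-np.array([.6326,.0999,0]);c,n=np.cos(a),np.sin(a)
    print("t",round(s["time"],2),"rack mm",np.round([1000*(c*d[0]+n*d[1]),1000*(-n*d[0]+c*d[1]),1000*d[2]],1),"F",np.round(s["ft_force"],1),"T",np.round(s["ft_torque"],2),s["finger_gap"])
E
python3 -c "
from h import *
rack()
for t in('divider','spacer'):
  imaging.grab_frame('top');print([(round(d['score'],2),np.round(d['rect']).tolist()) for d in imaging.boxes_of('top',t)])"
```

```text
t 19.4 rack mm [-146.     8.9   12.1] F [0.4 0.3 0. ] T [ 0.05  0.05 -0.  ] 0.017611567292779715
[(0.81, [462.0, 291.0, 49.0, 24.0]), (0.75, [255.0, 193.0, 16.0, 45.0]), (0.66, [417.0, 218.0, 40.0, 33.0])]
[(0.51, [249.0, 233.0, 12.0, 20.0])]
```

>>> drive_tool(
  deltas=[
    [-0.012, 0, 0, 0, 0, 0],
    [-0.012, 0, 0, 0, 0, 0],
    [-0.012, 0, 0, 0, 0, 0],
    [-0.012, 0, 0, 0, 0, 0],
    [-0.012, 0, 0, 0, 0, 0],
    [0, 0, 0, 0, 0, 0],
  ],
)

```text
time: 20.35
tcp_pos: [0.5469, 0.1065, 0.0121]
orientation: [-0.039, 3.141, 0.0]
ft_force: [-0.8, 1.1, -0.6]
finger_gap: 0.0176
grasp_force: 40.0
```

>>> drive_tool(
  deltas=[
    [-0.006, 0, 0.0005, 0, 0, 0],
    [-0.004, 0, 0.0005, 0, 0, 0],
    [-0.003, 0, 0, 0, 0, 0],
    [0, 0, 0, 0, 0, 0],
  ],
)

```text
time: 20.85
tcp_pos: [0.5591, 0.1069, 0.0111]
orientation: [-0.04, 3.141, 0.0]
ft_force: [0.7, -0.4, -1.0]
finger_gap: 0.0179
grasp_force: 40.0
```

```bash
python3 -c "
from h import *
rack()"
```

```text
t 20.85 rack mm [-73.3   8.9  11.1] F [ 0.7 -0.4 -1. ] T [-0.02  0.07  0.01] 0.01792216740129125
```

Home is expected at about −66. I'll step in and watch the force.

>>> drive_tool(
  deltas=[
    [-0.003, 0, 0, 0, 0, 0],
    [-0.002, 0, 0, 0, 0, 0],
    [0, 0, 0, 0, 0, 0],
  ],
)

```text
time: 21.22
tcp_pos: [0.5642, 0.107, 0.0111]
orientation: [-0.04, 3.141, 0.0]
ft_force: [0.4, 0.5, 0.4]
finger_gap: 0.0177
grasp_force: 40.0
```

>>> drive_tool(
  deltas=[
    [-0.002, 0, 0, 0, 0, 0],
    [0, 0, 0, 0, 0, 0],
  ],
)

```text
time: 21.48
tcp_pos: [0.566, 0.1071, 0.0111]
orientation: [-0.04, 3.141, 0.0]
ft_force: [-1.4, 1.1, 1.9]
finger_gap: 0.0176
grasp_force: 40.0
```

>>> drive_tool(
  deltas=[
    [-0.001, 0, 0, 0, 0, 0],
    [0, 0, 0, 0, 0, 0],
  ],
)

```text
time: 21.72
tcp_pos: [0.5661, 0.1071, 0.0111]
orientation: [0.04, -3.14, 0.0]
ft_force: [-4.6, -0.2, 5.7]
finger_gap: 0.0177
grasp_force: 40.0
```

>>> drive_tool(
  deltas=[
    [-0.0015, 0, 0, 0, 0, 0],
    [0, 0, 0, 0, 0, 0],
  ],
)

```text
time: 21.98
tcp_pos: [0.5661, 0.1071, 0.0111]
orientation: [0.04, -3.136, 0.0]
ft_force: [-11.1, -1.6, 11.4]
finger_gap: 0.0175
grasp_force: 40.0
```

```bash
python3 -c "
from h import *
rack()"
```

```text
t 21.98 rack mm [-66.3   8.9  11.1] F [-11.1  -1.6  11.4] T [-0.12  1.61 -0.05] 0.017485720246741557
```

Spacer is home: it stopped at rack x −66 with 11 N against the stop. Now release and lift.

>>> drive_tool(
  deltas=[
    [0, 0, 0, 0, 0, 0],
    [0, 0, 0, 0, 0, 0],
    [0, 0, 0, 0, 0, 0],
  ],
  hand=0.5,
)

```text
time: 22.35
tcp_pos: [0.5685, 0.1071, 0.0109]
orientation: [-0.04, 3.141, -0.0]
ft_force: [0.3, 0.0, 0.2]
finger_gap: 0.0386
grasp_force: 0.0
```

>>> drive_tool(
  deltas=[
    [0, 0, -0.02, 0, 0, 0],
    [0, 0, -0.04, 0, 0, 0],
    [0, 0, -0.05, 0, 0, 0],
    [0, 0, -0.05, 0, 0, 0],
    [0, 0, -0.04, 0, 0, 0],
    [0, 0, 0, 0, 0, 0],
    [0, 0, 0, 0, 0, 0],
  ],
  hand=1,
)

```text
time: 23.22
tcp_pos: [0.5681, 0.1071, 0.2116]
orientation: [-0.04, 3.141, 0.0]
ft_force: [-0.6, -0.2, -1.2]
finger_gap: 0.0871
grasp_force: 0.0
```

```bash
cat >> h.py <<'E'
def W(x,y,z):
    c,s=np.cos(.0253),np.sin(.0253);return [.6326+c*x-s*y,.0999+s*x+c*y,z]
E
python3 -c "
from h import *
rack();goto(W(.005,.011,.13),np.pi/2+.0253)"; python3 look.py w8 divider spacer
python3 - <<'E'
from h import *
imaging.grab_frame("top")
for t in('divider','spacer','standing_divider'):
  print(t,[(round(d['score'],2),np.round(d['rect']).tolist()) for d in imaging.boxes_of('top',t)])
import pickle
s=pickle.load(open('w8.pkl','rb'))
print("spacer tail/nose px expected",pix("wrist",[W(-.085,.0095,.042),W(-.045,.0095,.042)],s).round())
E
```

```text
t 23.23 rack mm [-64.3   8.9 211.6] F [-0.6 -0.2 -1.2] T [0.   0.01 0.06] 0.08708292135165129
t 23.23 shift [-0.0692  0.0021  0.0816] turn [-0.      0.0007 -0.0001] q6 -1.55
23.23 [0.5681 0.1071 0.2116] [-0.04   3.141  0.   ]
divider 0.74 [284.0, 230.0, 23.0, 118.0] [295. 288.]
spacer 0.94 [306.0, 183.0, 24.0, 158.0] [319. 260.]
divider [(0.93, [462.0, 290.0, 48.0, 23.0]), (0.56, [415.0, 216.0, 43.0, 33.0]), (0.49, [255.0, 193.0, 16.0, 17.0])]
spacer []
standing_divider [(0.84, [347.0, 183.0, 9.0, 44.0]), (0.18, [249.0, 190.0, 23.0, 19.0])]
spacer tail/nose px expected [[320. 190.]
 [320. 236.]]
```

>>> drive_tool(
  deltas=[
    [-0.035, 0.001, 0.02, 0, 0, 0],
    [-0.034, 0.001, 0.03, 0, 0, 0],
    [0, 0, 0.03, 0, 0, 0],
    [0, 0, 0, 0, 0, 0],
    [0, 0, 0, 0, 0, 0],
  ],
)

```text
time: 24.2
tcp_pos: [0.6375, 0.111, 0.132]
orientation: [-0.04, 3.141, 0.0]
ft_force: [0.1, 0.6, 0.3]
finger_gap: 0.0874
grasp_force: 0.0
```

Run:
```python
from h import *
import pickle
s=pickle.load(open('w8.pkl','rb'));print("tail bottom row at home",pix("wrist",[W(-.085,.0095,0),W(-.085,.0095,.042)],s).round(1).tolist())
rack();goto(W(.005,.011,.0112),np.pi/2+.0253)
```

```text
tail bottom row at home [[320.3, 180.9], [320.4, 189.6]]
t 24.2 rack mm [  5.1  10.9 132. ] F [0.1 0.6 0.3] T [-0. -0.  0.] 0.08736247297857402
t 24.2 shift [2.000e-04 1.000e-04 1.208e-01] turn [ 0.      0.0008 -0.    ] q6 -1.55
```

The spacer's tail is at row 183 against an expected 181, so it stayed home. I'll descend around the stack and pinch gently first.

>>> drive_tool(
  deltas=[
    [0, 0, 0.025, 0, 0, 0],
    [0, 0, 0.03, 0, 0, 0],
    [0, 0, 0.03, 0, 0, 0],
    [0, 0, 0.02, 0, 0, 0],
    [0, 0, 0.01, 0, 0, 0],
    [0, 0, 0.0055, 0, 0, 0],
    [0, 0, 0, 0, 0, 0],
    [0, 0, 0, 0, 0, 0],
  ],
)

```text
time: 25.2
tcp_pos: [0.638, 0.1109, 0.0116]
orientation: [-0.04, 3.14, 0.0]
ft_force: [-0.7, 0.2, -0.3]
finger_gap: 0.0866
grasp_force: 0.0
```

>>> drive_tool(
  deltas=[
    [0, 0, 0, 0, 0, 0],
    [0, 0, 0, 0, 0, 0],
    [0, 0, 0, 0, 0, 0],
    [0, 0, 0, 0, 0, 0],
    [0, 0, 0, 0, 0, 0],
  ],
  hand=0,
  grip_force=8,
)

```text
time: 25.82
tcp_pos: [0.6372, 0.1116, 0.0106]
orientation: [-0.039, 3.141, 0.002]
ft_force: [-0.8, 3.3, 0.8]
finger_gap: 0.0481
grasp_force: 8.0
```

```bash
python3 -c "
from h import *
rack()"
```

```text
t 25.82 rack mm [ 4.9 11.6 10.6] F [-0.8  3.3  0.8] T [0.48 0.13 0.11] 0.04814001720947217
```

Opening is 48.1 mm, so the stack is flush. I'll relieve the small side force and grip firmly.

>>> drive_tool(
  deltas=[
    [0, 0.0007, 0, 0, 0, 0],
    [0, 0, 0, 0, 0, 0],
    [0, 0, 0, 0, 0, 0],
    [0, 0, 0, 0, 0, 0],
  ],
  grip_force=30,
)

```text
time: 26.32
tcp_pos: [0.6372, 0.1116, 0.0105]
orientation: [-0.04, 3.141, 0.0]
ft_force: [1.1, 1.3, -0.5]
finger_gap: 0.0477
grasp_force: 30.0
```

```bash
python3 look.py w9 spacer divider
python3 - <<'E'
from h import *
import pickle
rack()
s=pickle.load(open('w9.pkl','rb'))
print("tail px if home, bottom/top",pix("wrist",[W(-.085,.012,0),W(-.085,.012,.042),W(-.04,-.013,.074),W(-.04,.003,.074)],s).round(1).tolist())
imaging.grab_frame("top")
for t in('divider','spacer','standing_divider'):
  print(t,[(round(d['score'],2),np.round(d['rect']).tolist()) for d in imaging.boxes_of('top',t)])
E
```

```text
26.32 [0.6372 0.1116 0.0105] [-0.04   3.141  0.   ]
spacer 0.56 [292.0, 89.0, 56.0, 339.0] [320. 258.]
divider 0.83 [229.0, 207.0, 67.0, 218.0] [262. 315.]
t 26.48 rack mm [ 4.9 11.6 10.5] F [1.1 0.9 0.1] T [ 0.39 -0.07  0.16] 0.0480960606078146
tail px if home, bottom/top [[321.4, 93.8], [322.1, 89.3], [226.5, 268.1], [288.1, 268.1]]
divider [(0.88, [464.0, 290.0, 47.0, 20.0]), (0.68, [414.0, 218.0, 44.0, 32.0])]
spacer []
standing_divider [(0.56, [345.0, 181.0, 14.0, 45.0])]
```

All of it checks out: the tail is at row 89 as expected at home, the stack is 48.1 mm thick with a 30 N grip, and the standing divider hasn't moved. Handing in.

```bash
python3 -c "
from plant import job
print(job.sign_off())"
```

```text
the job is handed in; nothing more can be done
None
```

The job is handed in at about 26.5 s: the divider stands in the wide rack, the spacer is fully home against the end stop, and the arm is still pinching the stack flush at 30 N (48 mm), with the narrow rack's divider undisturbed.

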